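# Secret drawer of the walnut paint box

## Robot

A 7-joint arm with a two-finger parallel gripper is mounted at the origin on the work surface. World frame = base frame: x ahead of the robot, y to its left, z up, the work surface at z = 0. Lengths are in mm, angles in rad, forces in N, time in s.
With the tool pointing down it reaches from about 350 to 900 mm from the base axis. Payload 7.2 kg.
Tool frame: the origin (TCP) lies at the very end of the fingers, on their centre line; the grasp point (between the pads) lies 19 mm behind it; z points along the fingers, y is the line along which they close (so a half turn about z gives the same grasp; the last joint's range is limited). The gripper opens to 85 mm and grips with 20 to 120 N. Pads are 22 mm wide; open, the fingers measure 114 mm over their backs; the gripper's body (76 mm by 85 mm) begins 54 mm behind the grasp point. The pads swing forward as they close: fully open they stand 13 mm farther back than shut.
Start: joints at [1.218, 0.411, -0.013, 1.596, 0.006, 1.134, -0.082], TCP at [175.591, -599.83, 231.297] pointing down, gripper open.
Joint ranges: [-2.95, 2.95], [-0.29, 1.99], [-1.47, 1.44], [0.14, 2.54], [-1.03, 4.17], [0.13, 1.85], [-2.86, 2.86]. Speed limits (rad/s): [2.39, 2.39, 3.01, 3.01, 3.14, 3.14, 3.14].

## Interface

Orientations are given as a unit quaternion [x, y, z, w].
In Python, from workcell import env gives the robot as it stands. The module is installed in compiled form; this text tells all that it offers. Calls block until the motion is done:
- env.reach(position, orientation): joint-space move of the TCP to a pose.
- env.move_straight(position, feed=150, ori=None): straight line of the TCP; ori=None keeps the orientation; feed is the mean speed in mm/s.
- env.set_joints(angles): joint-space move.
- env.release() and env.gripper_close(): open the fingers fully, or close them until they stop; the grip force is fixed at half the most.
- env.dwell(seconds).
- env.solve_ik(position, orientation): joint angles nearest the present ones, or None.
- env.read_state(): the state.
- env.get_image(name): name is "scene" or "top" or "wrist"; returns the picture (384x512x3 uint8, red, green, blue); there is no depth.
- env.camera_params(name): a dict with "fx", "fy", "cx", "cy" (pixels), "dist_coeffs" ([k1, k2, p1, p2, k3] as OpenCV has them; the pictures are not rectified), "eye" and "rotation" of the camera in the world. Camera axes: x right, y down, z forward; pixel columns grow to the right and rows downward; lengths in mm; the calibration is good to about 2 mm. A picture is of the moment at which its call begins: read the wrist's pose just before it. camera_params takes no time and is no camera call; for the wrist camera it gives the pose at the moment of the call.
A pose or a line that the arm cannot do raises env.MotionError and nothing moves.
- env.job_done(): hands the job in; it is judged then, once.
The state is a dict: "time_s": time; "q": joint angles; "joint_vel": joint speeds; "joint_efforts": joint torques, N m; "tool_pos": TCP position; "eef_rot": TCP orientation; "ft_force": force on the tool from outside, world axes, zero at the start; "torque": the same for the moment, N m; "grip_width": finger opening in mm; "gripper_force": force on a finger pad.
Only numpy, scipy, OpenCV 4.12 (cv2) and the standard library are available. Lean on these libraries where they do the work, as an engineer would, in place of code of your own. Each camera call takes 0.05 s, during which the arm holds its last target. There are 200 camera calls.

## Task

Open the secret drawer of the dark walnut paint box: push its red slip along the box's edge towards the brass stop pin until the recess hidden under it is clear, then reach down into the recess and press the brass catch plate all the way down, so that the drawer comes out. Leave the pale box, its blue slip, and the jar and the tin on the boxes where they are.

Things in the scene. Friction and masses are not known exactly. Their poses are not given: they have to be found in the camera images.
- walnut_box: Dark walnut paint box, brass corners, fixed, 240 (x) x 280 (y) x 80 mm high. Origin: centre of its underside; -x side (drawer front) faces roughly the robot. Flat top at z = 80 mm. The slip runs towards +y on the line x = -75 mm; under it, centred at x = -75, y = -20 mm, a recess 52 (x) x 60 (y) mm, open upwards. Brass stop pin (12 mm high) at x = -75, y = +129 mm.
- walnut_slip_end (a point): Centre of the red slip's flat end face that looks along the box's -y, the face to push; axes as the box's. The ribbed slip is 56 (x) x 76 (y) x 16 mm high and extends from here to +y; this face spans 0.5 to 16.5 mm above the box's top. It slides stiffly (about 2 N) along the box's +y and stays where left.
- walnut_slip (a joint): How far the red slip has been slid to the box's +y, in m: starts at 0 to 0.008, covering the recess; the recess is fully clear from 0.068; end of travel 0.090.
- walnut_catch_top (a point): Centre of the top face of the brass catch plate in the walnut box's recess; axes as the box's. Plate 47 (x) x 55 (y) mm, its face 10 mm below the box's top when up. It is pressed straight down 9 mm with about 6 N and stays down.
- walnut_drawer (a joint): How far the walnut box's drawer has come out to the box's -x, in m: 0 shut, 0.045 with the catch fully down. The catch drives the drawer: 5 mm out for each 1 mm that the catch goes down; both stay where they are left. The drawer front has no grip.
- pale_slip (a joint): Bystander: travel in m of the blue slip on the pale wooden box, which is built just like the walnut box, with steel corners. Leave alone.
- pale_drawer (a joint): Bystander: how far the pale box's drawer is out, in m; 0 shut. Leave alone.
- jar: Bystander: jar with black lid and yellow band, 52 mm across, 65 mm high, standing on the walnut box's top, towards the back. Origin at the centre of its foot.
- tin: Bystander: white tin with a green band, 60 mm across, 60 mm high, standing on the pale box's top, towards the back. Origin at the centre of its foot.

How it is judged:
By the outcome, as a careful person would: the job done as asked, in the order asked, and still so for the second after the job is handed in, with the robot touching nothing.
It also fails if it takes over 32 s, if anything falls off the work surface, if the arm or the gripper's body presses on something with over 40 N, if the wrist force passes 120 N, or if a joint passes its speed limit or range.

## Working session

There is one attempt and no reset: what is moved stays moved. The work goes in short steps, each a Python script; the robot and the scene stay as the last script left them, time stands still between calls to the robot, and variables do not carry over. Pictures are saved under pics/ and viewed, at most 10 in all, crops included, and the job is handed in when it is done.

```bash
mkdir -p pics; python3 - <<'E'
from workcell import env
import cv2
for n in("top","scene"):
    cv2.imwrite(f"pics/{n}0.png",env.get_image(n)[:,:,::-1]); print(n,env.camera_params(n))
s=env.read_state();print(s["time_s"],s["tool_pos"],s["eef_rot"])
E
```

```text
top {'fx': 399.22046132530727, 'fy': 399.22046132530727, 'cx': 257.0120408868592, 'cy': 187.81493212368588, 'dist_coeffs': array([-0.0446468,  0.       ,  0.       ,  0.       ,  0.       ]), 'eye': array([ 366.05931594,  -30.98516868, 1091.85814051]), 'rotation': array([ 0.72905089, -0.67598413,  0.07224874, -0.07943783])}
scene {'fx': 386.26248967148405, 'fy': 386.26248967148405, 'cx': 253.37329645528195, 'cy': 194.78097974407143, 'dist_coeffs': array([-0.05025216,  0.        ,  0.        ,  0.        ,  0.        ]), 'eye': array([1029.76192818, -118.10633731,  700.06058144]), 'rotation': array([ 0.73792176,  0.6038885 , -0.18461068, -0.23813663])}
0.1 [ 175.43865007 -599.42761679  230.56243944] [ 9.89874854e-01  1.41941119e-01 -1.42368952e-04 -6.87541933e-04]
```

View pics/top0.png

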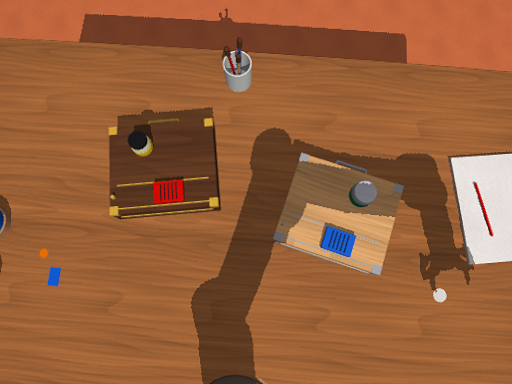

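View pics/scene0.png

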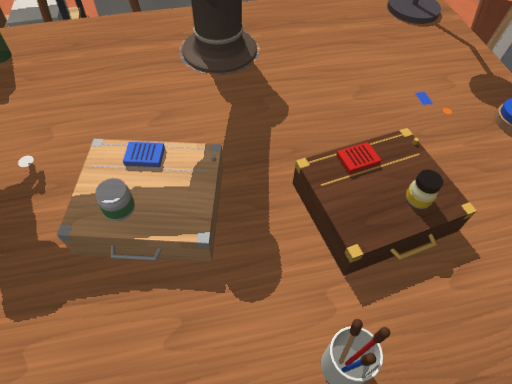

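The top view shows the walnut box at left, with brass corners at about (113,130), (208,122), (213,202) and (113,211). The red slip is at (169,191) and the pin at (113,197). The image's up is +x and its left is +y. In the scene view the red slip is at (359,157) and the pin is near (416,142).

```bash
cat > h.py <<'E'
from workcell import env
import cv2, numpy as np
from scipy.spatial.transform import Rotation as R
def cast(p,px,z):
    K=np.array([[p["fx"],0,p["cx"]],[0,p["fy"],p["cy"]],[0,0,1]])
    u=cv2.undistortPoints(np.float64(px).reshape(-1,1,2),K,p["dist_coeffs"])[:,0]
    d=R.from_quat(p["rotation"]).apply(np.c_[u,np.ones(len(u))])
    return p["eye"]+d*((z-p["eye"][2])/d[:,2])[:,None]
def blobs(m,amin):
    n,l,s,c=cv2.connectedComponentsWithStats(m.astype(np.uint8))
    return [(s[i],c[i],l==i) for i in range(1,n) if s[i,4]>=amin]
def hsv(im): return cv2.cvtColor(im,cv2.COLOR_RGB2HSV).astype(int)
def red(im):
    h=hsv(im); return ((h[...,0]<6)|(h[...,0]>174))&(h[...,1]>200)&(h[...,2]>110)
def down(yaw): # tool z down, tool y along world angle yaw
    y=np.array([np.cos(yaw),np.sin(yaw),0]); z=np.array([0,0,-1.])
    return R.from_matrix(np.c_[np.cross(y,z),y,z]).as_quat()
E
python3 - <<'E'
from h import *
im={n:cv2.imread(f"pics/{n}0.png")[:,:,::-1].copy() for n in("top","scene")}
for n in im:
    p=env.camera_params(n);h=hsv(im[n])
    br=(h[...,0]>18)&(h[...,0]<30)&(h[...,1]>130)&(h[...,2]>120)
    for s,c,_ in blobs(br,15): print(n,"brass",s,c.round(1),cast(p,c,80)[0].round(1))
    for s,c,m in blobs(red(im[n]),60):
        cm=cv2.morphologyEx(m.astype(np.uint8),cv2.MORPH_CLOSE,np.ones((5,5)))
        pts=np.argwhere(cm)[:,::-1]
        w=cast(p,pts,96.5)[:,:2].astype(np.float32)
        print(n,"red",s,cast(p,c,96.5)[0].round(1),cv2.minAreaRect(w))
print(env.camera_params("wrist"))
E
```

```text
top brass [148 119  31   5  39] [162.7 120.3] [753.7 256.5  80. ]
top brass [204 118   9   9  73] [207.9 121.8] [758.3 133.6  80. ]
top brass [109 127   8   8  63] [112.4 130.4] [715.1 389.   80. ]
top brass [135 143  18  14  67] [145.6 151.5] [662.6 290.7  80. ]
top brass [200 177   8   2  16] [203.5 177.5] [603.4 129.3  80. ]
top brass [189 178  10   2  17] [192.9 178.4] [598.9 156.7  80. ]
top brass [134 183   9   2  16] [137.6 183.4] [574.6 299.9  80. ]
top brass [144 182   9   2  16] [148.  182.5] [579.2 272.9  80. ]
top brass [117 184  16   3  25] [124.3 184.6] [568.8 334.4  80. ]
top brass [110 195   5   4  17] [112.1 196.6] [534.8 361.6  80. ]
top brass [149 197  70  10 193] [195.2 202.5] [535.8 143.9  80. ]
top brass [110 206  27  10 108] [117.4 209.9] [501.1 342.7  80. ]
top brass [139 206   9   2  15] [142.4 206.4] [515.2 278.9  80. ]
top brass [122 208  91  10 132] [169.6 212.3] [505.5 206.7  80. ]
top red [153 180  31  24 593] [556.3 212.5  96.5] ((556.4907836914062, 213.09426879882812), (58.167152404785156, 76.46575164794922), 10.15607738494873)
top red [475 183  18  53
[... 454 characters left out ...]
5.8 286.3  80. ]
scene brass [462 203  14  11  98] [468.3 208. ] [717.6 387.6  80. ]
scene brass [391 235  44  24 131] [414.9 249. ] [779.4 242.6  80. ]
scene brass [346 244  17  14 144] [354.5 250.7] [760.4 132.6  80. ]
scene red [338 142  43  29 583] [563.  210.2  96.5] ((561.3048706054688, 211.1424560546875), (55.29242706298828, 76.94204711914062), 9.510668754577637)
{'fx': 284.93850750213676, 'fy': 284.93850750213676, 'cx': 255.24487538241297, 'cy': 193.02256437323558, 'dist_coeffs': array([-0.00198253,  0.        ,  0.        ,  0.        ,  0.        ]), 'eye': array([ 245.48102905, -579.04885229,  372.42860571]), 'rotation': array([ 0.791955  , -0.59315762, -0.08721217,  0.11560859])}
```

```bash
cat >> h.py <<'E'
TH=np.deg2rad(9.5); C=np.array([630.2,242.6])
def W(x,y,z): # walnut box frame -> world
    c,s=np.cos(TH),np.sin(TH); return [C[0]+c*x-s*y,C[1]+s*x+c*y,z]
def B(p):
    d=np.asarray(p)[:2]-C;c,s=np.cos(TH),np.sin(TH); return np.array([c*d[0]+s*d[1],-s*d[0]+c*d[1]])
def st(t=""):
    s=env.read_state();print(t,round(s["time_s"],2),B(s["tool_pos"]).round(1),round(s["tool_pos"][2],1),np.round(s["ft_force"],1))
E
python3 - <<'E'
from h import *
env.gripper_close()
q0=np.array(env.read_state()["q"])
best=None
for yaw in(TH,TH+np.pi):
    q=env.solve_ik(W(-75,-100,220),down(yaw))
    print(None if q is None else np.round(q,2))
    if q is not None:
        d=np.abs(np.array(q)-q0)[1:].max()
        if best is None or d<best[0]: best=(d,yaw)
o=down(best[1]);print(best)
env.reach(W(-75,-100,220),o);st("above")
env.move_straight(W(-75,-100,110),150)
cv2.imwrite("pics/w1.png",env.get_image("wrist")[:,:,::-1]);cv2.imwrite("pics/s1.png",env.get_image("scene")[:,:,::-1])
st("low")
E
```

```text
[ 0.39  0.55 -0.99  1.66  0.48  1.21 -0.55]
[ 0.5   0.67 -1.24  1.65  0.65  1.3   2.45]
(np.float64(0.9805560504718737), np.float64(0.16580627893946132))
above 3.79 [ -74.9 -101.2] 219.8 [-0.8  0.3  0.9]
low 4.78 [-74.2 -99.8] 111.2 [ 0.  -0.6 -0.4]
```

View pics/w1.png

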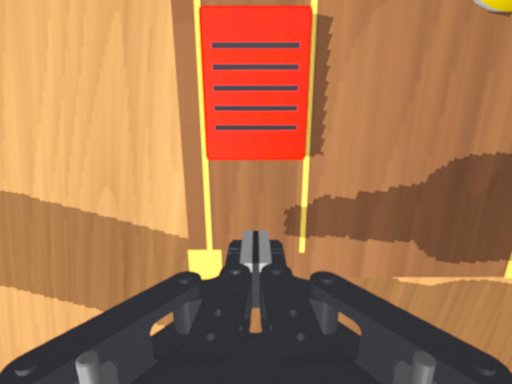

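The wrist view shows the closed fingers at column 256, centred on the red slip. The slip's near end edge runs along row 160 from column 207 to 305. Next I push.

```bash
python3 - <<'E'
from h import *
p=env.camera_params("wrist")
e=cast(p,[[207,160],[305,160],[202,7],[310,7]],96.5); print([B(x).round(1) for x in e])
env.move_straight(W(-75,-100,87),100); st("down")
for y in (-70,-50,-20,9):
    env.move_straight(W(-75,y,87),70); st("push")
env.move_straight(W(-75,-15,87),80)
env.move_straight(W(-75,-20,125),120)
p=env.camera_params("wrist");im=env.get_image("wrist");cv2.imwrite("pics/w2.png",im[:,:,::-1])
s=max(blobs(red(im),300),key=lambda b:b[0][4]);print(s[0])
x,y,w,h=s[0][:4];print([B(q).round(1) for q in cast(p,[[x+w/2,y+h]],96.5)]);st()
E
```

```text
[array([-100.8,  -54.7]), array([-46.5, -54.7]), array([-99.7,  19.5]), array([-47.8,  19.5])]
down 5.16 [ -75.7 -100.1] 86.0 [ 0.1 -0.9  0.1]
push 5.73 [-75.  -69.6] 87.1 [-0.1 -0.5  0.2]
push 6.17 [-75.1 -49. ] 87.1 [ 0.2 -0.1 -0.1]
push 6.74 [-75.1 -19. ] 87.1 [-0.7 -0.8  0. ]
push 7.31 [-75.2  10. ] 87.1 [ 0.2  0.8 -0.7]
[  206    20   100   140 10828]
[array([-74.2,  22.7])]
 8.28 [-75.2 -20.1] 124.7 [-0.8  0.1  0.3]
```

View pics/w2.png

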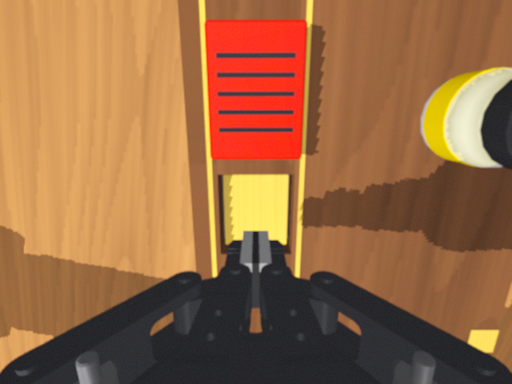

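The wrist view shows the slip's near edge at row 160, which puts it at box y of about +22. The recess with the brass plate (columns 222-290, rows 175-245) is fully clear, so I press now, watching the force.

```bash
python3 - <<'E'
from h import *
env.move_straight(W(-75,-20,73),60); st()
z=70
while z>50:
    env.move_straight(W(-75,-20,z),40); st(z)
    if env.read_state()["ft_force"][2]>14: break
    z-=1
env.move_straight(W(-75,-20,150),150); env.move_straight(W(-75,-120,230),250)
env.reach([400,-150,300],down(TH)); st()
for n in("top","scene"): cv2.imwrite(f"pics/{n}3.png",env.get_image(n)[:,:,::-1])
E
```

```text
9.29 [-74.7 -19.8] 73.4 [-0.3 -0.1 -0.6]
70 9.54 [-75.  -20.1] 70.1 [-0.2 -0.5  0.4]
69 9.79 [-74.9 -20. ] 69.2 [-0.3 -1.   3.2]
68 10.04 [-74.9 -20. ] 68.1 [-0.9 -1.2  3.3]
67 10.29 [-74.9 -20. ] 67.0 [-0.4 -0.4  3.4]
66 10.54 [-75. -20.] 65.9 [-0.4 -1.   2.4]
65 10.79 [-75. -20.] 64.9 [-0.  -0.1  2.3]
64 11.04 [-75. -20.] 63.9 [-0.2 -0.5  1.9]
63 11.29 [-75. -20.] 62.9 [-0.3 -1.2  1.9]
62 11.54 [-75. -20.] 61.9 [-0.1 -1.5  3.3]
61 11.79 [-75. -20.] 61.2 [-0.4 -0.8  5.6]
60 12.04 [-74.9 -20. ] 61.1 [-3.3 -2.4 13.4]
59 12.29 [-74.9 -20. ] 61.0 [-5.8 -5.5 21.9]
 14.93 [-291.1 -348.3] 299.9 [-0.7 -0.3 -0.2]
```

View pics/top3.png

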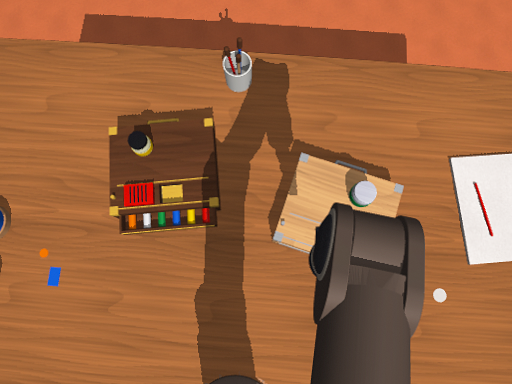

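The top view shows the walnut drawer out, with paints visible at rows 205-232. The slip is at (139,193) and the jar is still at (140,143). The plate reached its hard stop at z = 61 mm, and the arm is clear of everything.

```bash
python3 -c "
from workcell import env
print(env.job_done())"
```

```text
the job is handed in; nothing more can be done
None
```

The job is handed in: the red slip was slid about 77 mm to clear the recess, the catch was pressed to its hard stop, and the walnut drawer came out; the jar stayed where it was, and nothing touched the pale box, its blue slip or the tin.

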